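Close and lock the service panel of a chromatograph module

ROBOT

A 6-joint arm with a two-finger parallel gripper is mounted at the origin on the work surface. World frame = base frame: x ahead of the robot, y to its left, z up, the work surface at z = 0. Lengths are in m, angles in rad, forces in N, time in s.
With the tool pointing down it reaches from about 0.3 to 1 m from the base axis. Payload 5.1 kg.
Tool frame: the origin (TCP) lies between the finger pads; the fingertips stand 17 mm ahead of it and the grasp point (between the pads) lies 2 mm behind it; z points along the fingers, y is the line along which they close (so a half turn about z gives the same grasp; the last joint's range is limited). The gripper opens to 95 mm and grips with 3 to 60 N. Pads are 20 mm wide; open, the fingers measure 119 mm over their backs; the gripper's body (75 mm by 180 mm) begins 59 mm behind the grasp point.
Start: joints at [1.128, 0.124, 1.65, -0, 1.367, -0.083], TCP at [0.229, 0.608, 0.199] pointing down, gripper open.
Joint ranges: [-2.61, 2.61], [-1.02, 2.33], [0.03, 2.71], [-1.35, 4.49], [0.32, 2.68], [-2.91, 2.91]. Speed limits (rad/s): [2.57, 2.57, 3.14, 3.14, 3.14, 3.14].

INTERFACE

Orientations are given as a unit quaternion [w, x, y, z].
In Python, from rig import readout, imaging, job gives the robot as it stands.
- The arm moves only by the shell command python3 -m jog 'ROWS' [FORCE]. ROWS is JSON, a list of rows, each a list of 3 entries, a list of its own where there are three numbers: the closure, from 0 (fully open) to 1 (shut), then the shift along the tool's x, y, z as a fraction of full scale, then the turn about the tool's z as a fraction of full scale. In form: [[fingers, [dx, dy, dz], twist], ...]. A call has 1 to 12 rows; each row shifts and turns the commanded pose from where the row before left it, along the tool's axes as they then stand; what a row does not reach is not made up. Full scale, the value 1, is 0.2 m for a shift and 90 degrees for a turn. A row lasts 1/12 s, in which the tool goes at most 41.7 mm and 7.16 degrees, less where a joint would pass 70% of its speed; a pose out of reach is approached as far as the arm can. A call with a number of a shift or a turn outside -1 to 1 is refused whole. A call with a gripper value outside its range is refused whole. The fingers move at their own pace and stop on an object; FORCE is the grip in N (left out, the last holds). Time passes only in rows, so rows that do not move let the fingers close. It gives the time, the measured TCP pose, the force, the opening and the grip force at its end, in the units of the state.
- readout.observe(): the state, without advancing time (a new reading comes with each control period).
- imaging.snapshot(name): name is "side" or "top" or "wrist"; returns a dict with "image" (480x640x3 uint8, blue, green, red), "depth" (480x640 float32, m along the optical axis (not along the pixel's ray), 0 where there is no reading), "fx", "fy", "cx", "cy" (pixels), "R" (3x3) and "t" (3): a world point X has camera coordinates R X + t; the wrist camera has in their place "tool_from_camera" (4x4, takes a point from camera to tool coordinates, whose origin is the TCP and whose axes are the flange's). Camera axes: x right, y down, z forward; pixel columns grow to the right and rows downward; lengths in m; the calibration is good to about 2 mm. A picture is of the moment at which its call begins: read the wrist's pose just before it.
- job.hand_in(): hands the job in; it is judged then, once.
The state is a dict: "time": time; "q": joint angles; "joint_velocities": joint speeds; "joint_efforts": joint torques, N m; "tool_pos": TCP position; "tcp_rot": TCP orientation; "wrist_force": force on the tool from outside, world axes, zero at the start; "torque": the same for the moment, N m; "opening": finger opening in m; "finger_force": force on a finger pad.
Only numpy, scipy, OpenCV 4.12 (cv2) and the standard library are available. Lean on these libraries where they do the work, as an engineer would, in place of code of your own. Each camera call takes 0.05 s, during which the arm holds its last target. There are 200 camera calls.

TASK

The service panel on top of the white instrument module stands ajar. Press it fully shut with a fingertip, then set the fingertip in the slot of the teal quarter-turn fastener on the panel and turn it clockwise (seen from above) all the way to its stop, so that the panel is locked. Do not turn the fastener before the panel is shut, do not raise the panel any further, leave the two bottles and the jar where they stand, and finish clear of everything.

Things in the scene. Friction and masses are not known exactly. Their poses are not given: they have to be found in the camera images.
- module: White instrument module, a fixed box 360 mm deep (x) by 420 mm wide (y), its flat deck 130 mm above the bench. Origin at the centre of its underside on the bench; its x axis points from its front (robot side) to its back, y to its left, z up. It stands turned by up to about 15 degrees. The jar stands on the left of its deck.
- panel (a joint): Opening angle of the grey panel, 240 mm deep (x) by 250 mm wide (y) by 10 mm thick, hinged along its far (module +x) edge. 0 = shut, lying on the deck, a firm stop; starts between 0.12 and 0.28 rad, front edge raised. The hinge is stiff: the panel stays where it is left and takes 1 to 2 N at the front edge to push down.
- panel_hinge (a point): Middle of the panel's hinge line, on its underside, level with the deck: at x = +130, y = -60, z = +130 mm in the module's frame. Its axes tilt with the panel (they equal the module's when it is shut); the panel reaches from here 240 mm along -x and 125 mm to either side, its top 10 mm above.
- panel_edge (a point): Place to press: on the top face of the panel, 18 mm in from the middle of its free front edge, 222 mm from the hinge line. The clear strip between the front edge and the fastener's rim is 40 mm deep. Shut, this point is 140 mm above the bench, at x = -92, y = -60 mm in the module's frame.
- fastener_slot (a point): Fastener axis at the slot floor. Teal disc, 90 mm across, 22 mm high, midway across the panel, 155 mm from its hinge. A dark-floored slot 40 mm wide, 16 mm deep runs through the centre, open at both ends, between two solid flat-walled cheeks. x along the slot, z out of the panel. Panel shut: axis at x = -25, y = -60 mm in the module's frame, slot floor 146 mm, cheek tops 162 mm above the bench.
- fastener (a joint): Angle of the fastener, clockwise seen from above: 0 = open (slot along the module's x, ends towards the red mark), 1.57 = locked (slot along the module's y, ends towards the green mark), firm stop at each. Starts between 0 and 0.35. Stays where it is left; turning takes about 0.08 N m, some 3 N on the slot's wall 30 mm from the axis.
- amber_bottle_mid (a point): Loose amber bottle, 86 mm in diameter, 180 mm tall, standing on the bench to one side of the module; point on its axis half-way up.
- clear_bottle_mid (a point): Loose clear bottle of the same size on the bench on the other side (the two may be swapped); point on its axis half-way up.
- jar_mid (a point): Loose small glass jar with a blue cap, 44 mm in diameter, 55 mm tall, standing on the left part of the module's deck beside the panel; point on its axis half-way up.

How it is judged:
By the outcome, as a careful person would: the job done as asked, in the order asked, and still so for the second after the job is handed in, with the robot touching nothing.
It also fails if it takes over 48 s, if anything falls off the work surface, if the arm or the gripper's body presses on something with over 40 N, if the wrist force passes 120 N, or if a joint passes its speed limit or range.

## Working session

There is one attempt and no reset: what is moved stays moved. The work goes in short steps, Python scripts to look and compute and a shell command to move; the robot and the scene stay as the last step left them, time stands still between calls to the robot, and variables do not carry over. Pictures are saved under pics/ and viewed, at most 10 in all, crops included, and the job is handed in when it is done.

```bash
mkdir -p pics; python3 - <<'E'
from rig import readout, imaging
import cv2,numpy as np
s=readout.observe(); print(s)
for n in("top","side"):
    d=imaging.snapshot(n); cv2.imwrite(f"pics/{n}0.png",d["image"]); np.savez(f"{n}0.npz",**d); print(n,d["fx"],d["cx"],d["cy"],d["R"],d["t"])
E
```

```text
{'time': 0.0, 'q': array([ 1.12839378e+00,  1.24489156e-01,  1.65165460e+00, -2.84851783e-05,
        1.36751409e+00, -8.25786852e-02]), 'joint_velocities': array([-2.86299525e-04, -2.35540082e-04, -5.60294043e-05,  6.95837577e-04,
        1.69466967e-03,  9.79106413e-04]), 'joint_efforts': array([ 1.25812830e-04, -4.17589831e+01, -3.59943080e+01,  7.74441613e-02,
        4.88443743e-02, -1.67447615e-04]), 'tool_pos': array([0.22860417, 0.60775431, 0.19790888]), 'tcp_rot': array([-2.54476519e-04,  1.78939989e-01,  9.83859448e-01, -1.00084607e-03]), 'wrist_force': array([ 0.05555636, -0.14539313,  0.95505903]), 'torque': array([-0.04319285,  0.03015779, -0.00998683]), 'finger_force': 0.0, 'opening': 0.09479765161415979}
top 477.94843320461655 315.93109463576513 239.2928876984252 [[-0.01787196 -0.99978962  0.01006571]
 [-0.99816632  0.01725882 -0.05801835]
 [ 0.05783242 -0.01108416 -0.99826477]] [0.02303793 0.60086875 1.22076321]
side 458.56348889771846 320.9745873601979 243.63162298515908 [[ 0.99156778 -0.12810099 -0.01958267]
 [-0.10058998 -0.6655675  -0.73952793]
 [ 0.08170067  0.73526188 -0.67284097]] [-0.61043474  0.16670373  0.99046108]
```

View pics/top0.png

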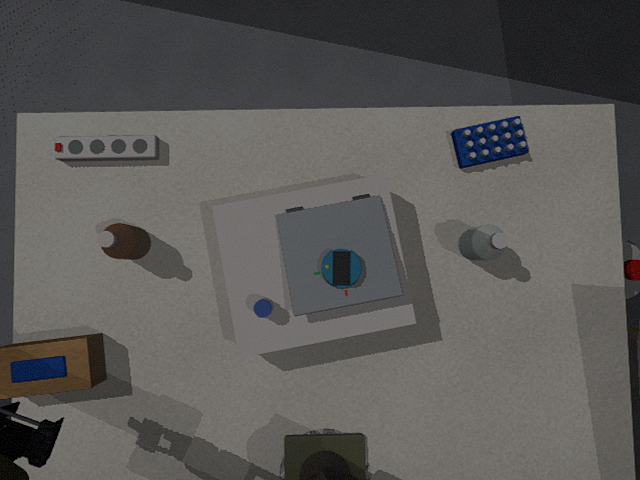

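View pics/side0.png

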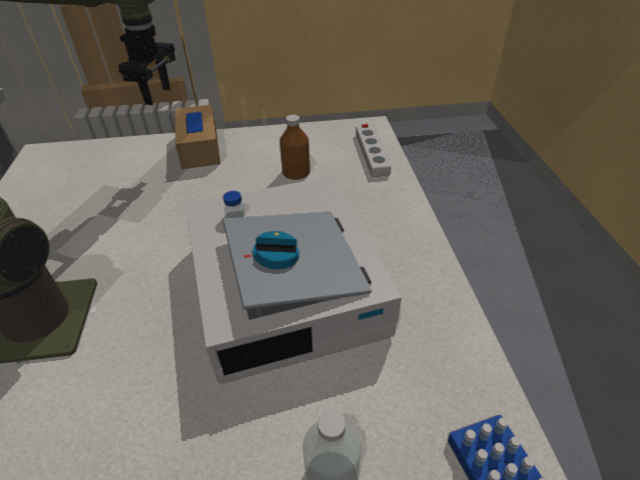

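The top view shows the panel corners near (277,213), (380,196), (403,295) and (294,315), and the fastener at (342,268). Its slot runs roughly along image vertical. The jar is at (263,308) and the bottles are at (126,241) and (485,242). The side view confirms that the front edge is raised.

```bash
cat > h.py <<'E'
import numpy as np, cv2
def load(n): return dict(np.load(n))
def ray(d,u,v,z):
    R,t=d["R"],d["t"]; c=-R.T@t; r=R.T@np.array([(u-d["cx"])/d["fx"],(v-d["cy"])/d["fy"],1]); return c+r*(z-c[2])/r[2]
def pts(d,m):
    v,u=np.nonzero(m&(d["depth"]>0)); z=d["depth"][v,u]
    return (np.c_[(u-d["cx"])/d["fx"]*z,(v-d["cy"])/d["fy"]*z,z]-d["t"])@d["R"]
E
python3 - <<'E'
from h import *
d=load("top0.npz"); im=d["image"]; hsv=cv2.cvtColor(im,cv2.COLOR_BGR2HSV)
poly=np.array([[282,218],[376,201],[397,292],[298,309]]); m=np.zeros((480,640),np.uint8); cv2.fillPoly(m,[poly],1)
cv2.circle(m,(342,268),32,0,-1); P=pts(d,m>0)
A=np.c_[P[:,:2],np.ones(len(P))]; c=np.linalg.lstsq(A,P[:,2],rcond=None)[0]
print("tilt",np.arctan(np.hypot(c[0],c[1])),"yaw from grad deg",np.degrees(np.arctan2(-c[1],-c[0])),np.std(P[:,2]-A@c))
a,b=ray(d,277,213,.14),ray(d,380,196,.14); print("hinge",a,b,(a+b)/2,np.linalg.norm(a-b),"yaw",np.degrees(np.arctan2(-(a-b)[0],(a-b)[1])))
for u,v in((294,315),(403,295)):
    p=ray(d,u,v,.14)
    for _ in range(5): p=ray(d,u,v,c@[p[0],p[1],1])
    print("front",p)
t=cv2.inRange(hsv,(85,120,60),(110,255,255)); t[:,:300]=0;t[:,380:]=0;t[:230]=0;t[310:]=0
cs,_=cv2.findContours(t,cv2.RETR_EXTERNAL,cv2.CHAIN_APPROX_NONE)
print("teal",[(cv2.minEnclosingCircle(k)) for k in cs if len(k)>20])
dk=((im.max(2)<50)*255).astype(np.uint8); dk[:245]=0;dk[292:]=0;dk[:,:322]=0;dk[:,362:]=0
k=max(cv2.findContours(dk,0,1)[0],key=cv2.contourArea); r=cv2.minAreaRect(k); print(r)
bx=cv2.boxPoints(r); W=[ray(d,*q,.2)[:2] for q in bx]; print(np.round(W,4))
e=[W[i+1]-W[i] for i in(0,1)]; e=max(e,key=np.linalg.norm); print("slot ang",np.degrees(np.arctan2(e[1],e[0])),np.linalg.norm(e),"ctr",np.mean(W,0))
for n,u,v in(("jar",263,308),):print(n,ray(d,u,v,.185))
cv2.imwrite("pics/crop.png",cv2.resize(im[185:330,230:420],None,fx=4,fy=4))
E
```

```text
tilt 0.16975526022152995 yaw from grad deg 9.518466698225634 0.0020193531672827434
hinge [0.65723843 0.10377811 0.14      ] [ 0.69331702 -0.13846224  0.14      ] [ 0.67527772 -0.01734207  0.14      ] 0.2449123343244492 yaw 8.471201929967732
front [0.42365957 0.06615805 0.17986864]
front [ 0.46350392 -0.17835761  0.18006382]
teal [((341.5, 286.0), 7.500100135803223), ((351.0, 267.48486328125), 16.51526641845703), ((337.704833984375, 266.0903625488281), 18.582347869873047)]
((341.0, 268.0), (34.0, 18.0), 90.0)
[[ 0.5641 -0.0205]
 [ 0.5634 -0.0602]
 [ 0.4887 -0.0585]
 [ 0.4895 -0.019 ]]
slot ang 178.7387588258414 0.07471637865399385 ctr [ 0.52643886 -0.03954769]
jar [0.44087171 0.13445041 0.185     ]
```

View pics/crop.png

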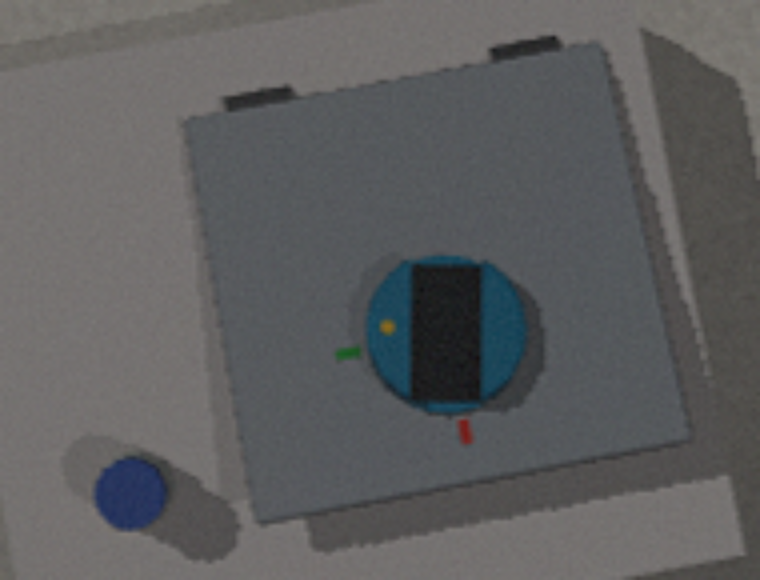

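The crop shows the slot at about -1° in world yaw, with the module yaw at about 9.3°. The panel is 0.17 rad open. Press point when shut: about (0.457, -0.053). Fastener axis: about (0.522, -0.042).

```bash
python3 -m jog '[[1,[0,0,-0.15],0.078],[1,[0,0,-0.2],0.078],[1,[0,0,-0.2],0.078],[1,[0,0,-0.15],0.078],[1,[0,0,-0.1],0.078],[1,[0,0,0],0.078],[1,[0,0,0],0.078],[1,[0,0,0],0.078],[1,[0,0,0],0.078],[1,[0,0,0],0.078],[1,[0,0,0],0]]'
python3 -m jog '[[1,[-0.15,0.05,0],0],[1,[-0.2,0.07,0],0],[1,[-0.2,0.07,0],0],[1,[-0.2,0.07,0],0],[1,[-0.2,0.07,0],0],[1,[-0.2,0.07,0],0],[1,[-0.2,0.07,0],0],[1,[-0.2,0.07,0],0],[1,[-0.2,0.07,0],0],[1,[-0.2,0.07,0],0],[1,[-0.15,0.07,0],0],[1,[0,0,0],0]]'
cat > st.py <<'E'
import sys,numpy as np
from rig import readout
from scipy.spatial.transform import Rotation as Ro
s=readout.observe(); w,x,y,z=s["tcp_rot"]; R=Ro.from_quat([x,y,z,w]).as_matrix(); p=s["tool_pos"]
print("t",round(s["time"],2),"p",p.round(4),"yaw",np.degrees(np.arctan2(R[1,1],R[0,1])).round(2),"F",s["wrist_force"].round(2),"T",s["torque"].round(2),"open",round(s["opening"],4),"q6",s["q"][5].round(2))
if len(sys.argv)>1: print("shift units",(R.T@(np.array(list(map(float,sys.argv[1:4])))-p)/.2).round(3))
E
python3 st.py .457 -.053 .25
```

```text
time: 1.02
tool_pos: [0.2288, 0.6082, 0.3584]
tcp_rot: [0.0, 0.713, 0.701, -0.001]
wrist_force: [-0.2, 0.3, -0.4]
opening: 0.0271
finger_force: 0.0
time: 2.02
tool_pos: [0.3723, 0.188, 0.359]
tcp_rot: [0.001, 0.714, 0.701, -0.0]
wrist_force: [-0.1, -0.1, 0.4]
opening: 0.0006
finger_force: 0.0
t 2.02 p [0.3723 0.188  0.359 ] yaw -1.06 F [-0.06 -0.08  0.41] T [-0.06  0.02 -0.03] open 0.0006 q6 0.36
shift units [-1.196  0.445  0.548]
```

```bash
python3 -m jog '[[1,[-0.15,0.06,0],0],[1,[-0.2,0.07,0],0],[1,[-0.2,0.07,0],0],[1,[-0.2,0.07,0],0],[1,[-0.2,0.07,0.05],0],[1,[-0.15,0.06,0.1],0],[1,[-0.1,0.04,0.15],0],[1,[0,0,0.15],0],[1,[0,0,0.1],0],[1,[0,0,0],0]]'
python3 st.py .457 -.053 .205
python3 - <<'E'
from rig import imaging; import cv2,numpy as np
d=imaging.snapshot("wrist"); cv2.imwrite("pics/w1.png",d["image"]); np.savez("w1.npz",**d); print(d["tool_from_camera"].round(3))
E
```

```text
time: 2.85
tool_pos: [0.4514, -0.0445, 0.2435]
tcp_rot: [-0.004, 0.711, 0.703, -0.003]
wrist_force: [-1.2, 0.6, -1.3]
opening: 0.0004
finger_force: 0.0
t 2.85 p [ 0.4514 -0.0445  0.2435] yaw -0.71 F [-1.23  0.59 -1.27] T [-0.12  0.08 -0.06] open 0.0004 q6 -0.2
shift units [-0.042  0.03   0.192]
[[-0.    -0.971 -0.239  0.067]
 [ 1.    -0.     0.001  0.   ]
 [-0.001 -0.239  0.971 -0.185]
 [ 0.     0.     0.     1.   ]]
```

View pics/w1.png

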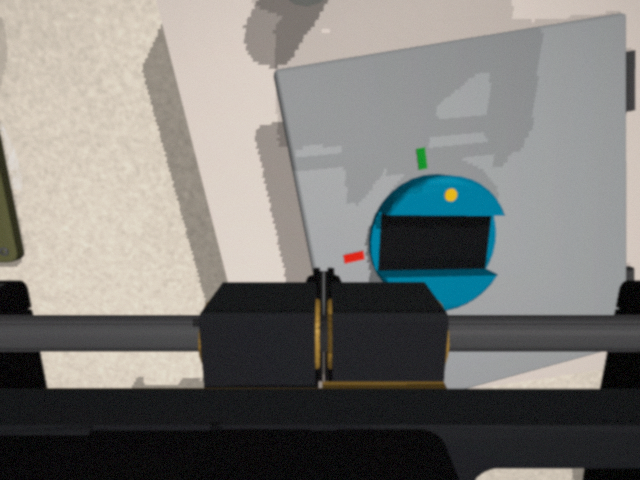

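The wrist view shows the closed tips at (322,270), over the front strip left of the fastener at (435,242). I'll press down slowly.

```bash
python3 -m jog '[[1,[0,0,0.1],0],[1,[0,0,0.1],0],[1,[0,0,0.05],0],[1,[0,0,0],0],[1,[0,0,0],0]]' | tail -5; python3 st.py .457 -.053 .157
```

```text
tool_pos: [0.4547, -0.0448, 0.2008]
tcp_rot: [0.0, 0.712, 0.703, 0.0]
wrist_force: [-0.1, 0.6, 0.8]
opening: 0.0006
finger_force: 0.0
t 3.32 p [ 0.4547 -0.0448  0.2008] yaw -0.74 F [-0.06  0.64  0.84] T [-0.08  0.05  0.01] open 0.0006 q6 -0.2
shift units [-0.041  0.012  0.219]
```

```bash
python3 -m jog '[[1,[-0.03,0.01,0.02],0],[1,[-0.01,0,0.03],0],[1,[0,0,0.03],0],[1,[0,0,0.03],0],[1,[0,0,0.03],0],[1,[0,0,0.03],0],[1,[0,0,0.02],0],[1,[0,0,0],0]]' | tail -5; python3 st.py .457 -.053 .157
```

```text
tool_pos: [0.4554, -0.053, 0.1603]
tcp_rot: [-0.001, 0.712, 0.702, -0.001]
wrist_force: [0.2, 0.5, -0.3]
opening: -0.0001
finger_force: 0.0
t 3.98 p [ 0.4554 -0.053   0.1603] yaw -0.81 F [ 0.17  0.51 -0.34] T [-0.08  0.06  0.02] open -0.0001 q6 -0.22
shift units [0.    0.008 0.016]
```

```bash
for i in 1 2; do python3 -m jog '[[1,[0,0,0.01],0],[1,[0,0,0.01],0],[1,[0,0,0],0]]' >/dev/null; python3 st.py ; done
```

```text
t 4.23 p [ 0.4561 -0.0531  0.1575] yaw -0.81 F [ 0.61 -0.83  0.47] T [-0.16  0.07 -0.02] open 0.0005 q6 -0.22
t 4.48 p [ 0.4561 -0.0532  0.1533] yaw -0.81 F [-0.31 -0.   -0.12] T [-0.23  0.07 -0.  ] open 0.0004 q6 -0.22
```

```bash
python3 - <<'E'
from rig import imaging; import cv2,numpy as np
d=imaging.snapshot("side"); cv2.imwrite("pics/s1.png",cv2.resize(d["image"][130:360,150:430],None,fx=2.6,fy=2.6)); np.savez("s1.npz",**d)
E
python3 st.py
```

```text
t 4.53 p [ 0.4561 -0.0531  0.1534] yaw -0.81 F [-0.69 -0.32  0.7 ] T [-0.15  0.06 -0.03] open 0.0005 q6 -0.22
```

View pics/s1.png

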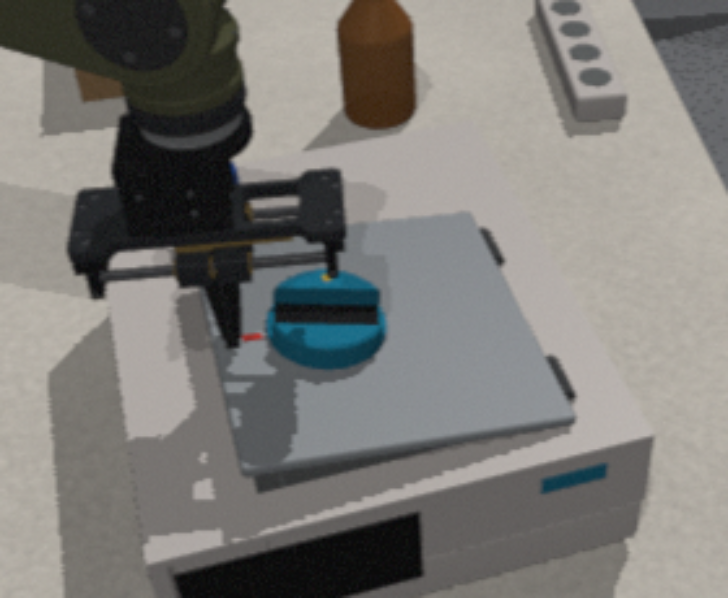

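The view shows the tip at crop (236,345), on the panel's front strip. A gap still shows under the front edge at (260,480), so I'll measure the tilt from depth.

```bash
python3 - <<'E'
from h import *
for n in("side0.npz","s1.npz"):
    d=load(n); m=np.zeros((480,640),np.uint8)
    m[:]=1; P=pts(d,m>0)
    ux=np.array([np.cos(.1623),np.sin(.1623)]); uy=np.array([-ux[1],ux[0]]); L=(P[:,:2]-[.675,-.017]); x=L@ux;y=L@uy
    k=(x<-.02)&(x>-.225)&(y>-.115)&(y<-.065)&(P[:,2]>.132)&(P[:,2]<.2)   # strip right of fastener
    for a in np.arange(-.22,-.02,.04):
        j=k&(x>a)&(x<a+.02); print(n,round(a+.01,2),j.sum(),np.median(P[j,2]).round(4) if j.any() else None)
    c=np.polyfit(x[k],P[k,2],1); print(c)
E
```

```text
side0.npz -0.21 238 0.1766
side0.npz -0.17 224 0.1698
side0.npz -0.13 215 0.163
side0.npz -0.09 207 0.1562
side0.npz -0.05 203 0.1492
[-0.17099716  0.14069639]
s1.npz -0.21 233 0.1671
s1.npz -0.17 228 0.1622
s1.npz -0.13 222 0.157
s1.npz -0.09 208 0.1521
s1.npz -0.05 196 0.1471
[-0.12551283  0.14075911]
```

```bash
python3 - <<'E'
from h import *
from rig import imaging,readout
d=load("s1.npz"); P=pts(d,np.ones((480,640),bool))
def at(d,u,v):
    z=d["depth"][v,u]; return (np.array([(u-d["cx"])/d["fx"]*z,(v-d["cy"])/d["fy"]*z,z])-d["t"])@d["R"]
for v in range(244,268,2): print(v,[(d["image"][v,u].max(),)+tuple(at(d,u,v).round(3)) for u in (237,240,243)])
t=imaging.snapshot("top"); np.savez("t1.npz",**t)
P=pts(t,np.ones((480,640),bool)); ux=np.array([.987,.162]); uy=np.array([-ux[1],ux[0]]); L=P[:,:2]-[.675,-.017]; x=L@ux;y=L@uy
k=(x<-.02)&(x>-.225)&(y>-.115)&(y<-.065)&(P[:,2]>.132)&(P[:,2]<.2); print(np.polyfit(x[k],P[k,2],1))
s=readout.observe(); print(s["tool_pos"],s["q"])
cv2.imwrite("pics/s2.png",cv2.resize(imaging.snapshot("side")["image"][200:320,190:340],None,fx=5,fy=5))
E
```

```text
244 [(np.uint8(29), np.float64(0.458), np.float64(-0.065), np.float64(0.221)), (np.uint8(12), np.float64(0.463), np.float64(-0.063), np.float64(0.218)), (np.uint8(113), np.float64(0.462), np.float64(-0.007), np.float64(0.168))]
246 [(np.uint8(21), np.float64(0.457), np.float64(-0.063), np.float64(0.214)), (np.uint8(13), np.float64(0.463), np.float64(-0.065), np.float64(0.215)), (np.uint8(114), np.float64(0.462), np.float64(-0.013), np.float64(0.168))]
248 [(np.uint8(25), np.float64(0.456), np.float64(-0.064), np.float64(0.21)), (np.uint8(21), np.float64(0.462), np.float64(-0.063), np.float64(0.209)), (np.uint8(104), np.float64(0.462), np.float64(-0.02), np.float64(0.169))]
250 [(np.uint8(23), np.float64(0.456), np.float64(-0.064), np.float64(0.205)), (np.uint8(11), np.float64(0.461), np.float64(-0.064), np.float64(0.205)), (np.uint8(104), np.float64(0.462), np.float64(-0.025), np.float64(0.168))]
252 [(np.uint8(17), np.float64(0.455), np.float64(-0.061), np.float64(0.198)), (np.uint8(16), np.float64(0.46), np.float64(-0.063), np.float64(0.199)), (np.uint8(104), np.float64(0.462), np.
[... 1092 characters left out ...]
174)), (np.uint8(131), np.float64(0.462), np.float64(-0.06), np.float64(0.169))]
264 [(np.uint8(76), np.float64(0.451), np.float64(-0.064), np.float64(0.169)), (np.uint8(113), np.float64(0.456), np.float64(-0.064), np.float64(0.169)), (np.uint8(142), np.float64(0.462), np.float64(-0.064), np.float64(0.168))]
266 [(np.uint8(93), np.float64(0.451), np.float64(-0.068), np.float64(0.169)), (np.uint8(96), np.float64(0.456), np.float64(-0.069), np.float64(0.168)), (np.uint8(140), np.float64(0.462), np.float64(-0.071), np.float64(0.169))]
[-0.12639552  0.13968188]
[ 0.45606837 -0.05310426  0.1534521 ] [-2.32995078e-01 -2.82936600e-01  2.11013011e+00  1.12631737e-04
  1.31439664e+00 -2.18797188e-01]
```

View pics/s2.png

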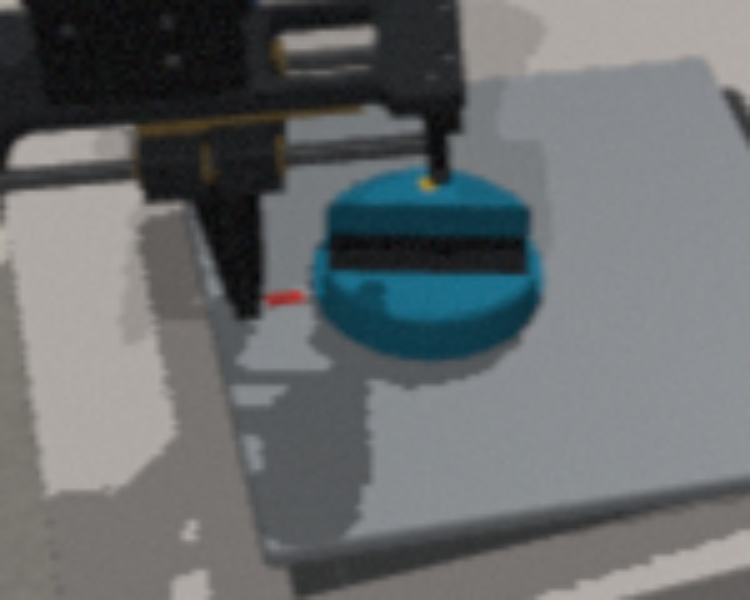

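The tip appears to touch the panel at z≈0.169, although the reported TCP implies 0.136. I'll check the tip offset with the wrist camera.

```bash
python3 - <<'E'
from h import *
from rig import imaging,readout
from scipy.spatial.transform import Rotation as Ro
s=readout.observe(); w,x,y,z=s["tcp_rot"]; R=Ro.from_quat([x,y,z,w]).as_matrix()
d=imaging.snapshot("wrist"); np.savez("w2.npz",**d); M=d["tool_from_camera"]
def tool(u,v):
    D=d["depth"][v,u]; return M@[(u-d["cx"])/d["fx"]*D,(v-d["cy"])/d["fy"]*D,D,1]
for v in range(230,400,8): print(v,d["image"][v,318],tool(318,v)[:3].round(4),(R@tool(318,v)[:3]+s["tool_pos"]).round(3))
for q in((200,60),(290,90),(500,150),(230,40)): print("surf",q,d["image"][q[1],q[0]],(R@tool(*q)[:3]+s["tool_pos"]).round(4))
cv2.imwrite("pics/w2.png",d["image"])
E
```

```text
230 [162 162 161] [ 0.0294 -0.0018 -0.0131] [ 0.455 -0.024  0.167]
238 [163 163 162] [ 0.0259 -0.0018 -0.0141] [ 0.455 -0.027  0.168]
246 [164 163 161] [ 0.022  -0.0018 -0.0135] [ 0.455 -0.031  0.167]
254 [162 163 161] [ 0.0183 -0.0018 -0.0138] [ 0.454 -0.035  0.167]
262 [162 162 161] [ 0.0146 -0.0018 -0.0142] [ 0.454 -0.039  0.168]
270 [40 37 38] [ 0.0123 -0.0018 -0.019 ] [ 0.454 -0.041  0.172]
278 [ 9 15  8] [ 0.012  -0.0016 -0.0289] [ 0.455 -0.041  0.182]
286 [15 19 21] [ 0.0126 -0.0015 -0.04  ] [ 0.455 -0.04   0.193]
294 [16 17 17] [ 0.0121 -0.0014 -0.0473] [ 0.455 -0.041  0.201]
302 [ 43  96 125] [ 0.0344 -0.0006 -0.1075] [ 0.456 -0.019  0.261]
310 [ 57 119 156] [ 0.0335 -0.0006 -0.1095] [ 0.456 -0.02   0.263]
318 [ 63 133 170] [ 0.0326 -0.0006 -0.1115] [ 0.456 -0.02   0.265]
326 [ 76 142 177] [ 0.0311 -0.0006 -0.112 ] [ 0.456 -0.022  0.265]
334 [ 79 150 190] [ 0.0301 -0.0005 -0.1136] [ 0.456 -0.023  0.267]
342 [ 63 132 169] [ 0.0282 -0.0006 -0.1134] [ 0.456 -0.025  0.267]
350 [ 57 125 160] [ 0.0264 -0.0006 -0.1133] [ 0.456 -0.027  0.267]
358 [ 54 115 148] [ 0.0255 -0.0005 -0.1149] [ 0.456 -0.028  0.268]
366 [ 35  84 110] [ 0.0218 -0.0006 -0.1119] [ 0.456 -0.031  0.265]
374 [18 13 13] [-0.002  -0.0011 -0.0781] [ 0.455 -0.055  0.232]
382 [109 108 105] [-0.0048 -0.0011 -0.0781] [ 0.455 -0.058  0.232]
390 [30 30 33] [ 0.0262 -0.0004 -0.1263] [ 0.456 -0.027  0.28 ]
398 [29 28 28] [ 0.026  -0.0004 -0.1283] [ 0.456 -0.027  0.282]
surf (200, 60) [212 221 228] [0.3972 0.0553 0.1304]
surf (290, 90) [165 164 162] [0.4442 0.036  0.1678]
surf (500, 150) [164 162 163] [0.5383 0.0103 0.1565]
surf (230, 40) [214 221 229] [0.4123 0.0646 0.1287]
```

View pics/w2.png

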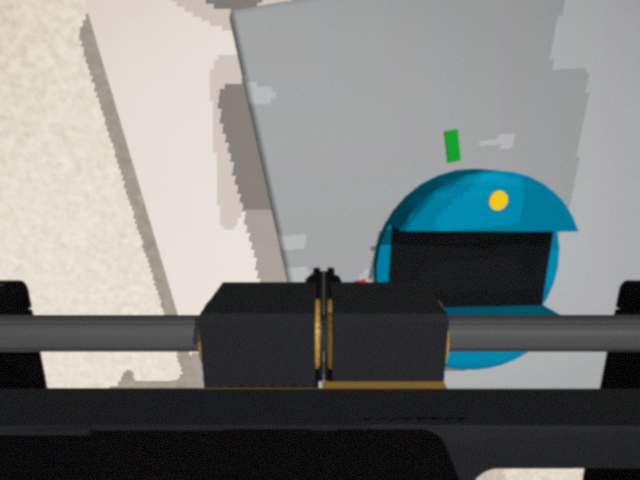

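The wrist view and depth put the real fingertip about 15 mm behind the reported TCP, not 17 mm ahead. The panel is therefore only partly pressed, now at 0.125 rad. I'll continue until the tip is at 0.140 m, i.e. TCP about 0.125.

```bash
python3 -m jog '[[1,[0,0,0.02],0],[1,[0,0,0.02],0],[1,[0,0,0.02],0],[1,[0,0,0.02],0],[1,[0,0,0.02],0],[1,[0,0,0.02],0],[1,[0,0,0.01],0],[1,[0,0,0],0]]' >/dev/null; python3 st.py; for i in 1 2; do python3 -m jog '[[1,[0,0,0.01],0],[1,[0,0,0],0],[1,[0,0,0],0]]' >/dev/null; python3 st.py ; done
```

```text
t 5.35 p [ 0.4557 -0.053   0.1267] yaw -0.82 F [-0.56 -0.3   0.29] T [-0.08  0.04  0.01] open 0.0005 q6 -0.22
t 5.6 p [ 0.4561 -0.0531  0.1256] yaw -0.82 F [0.67 0.39 0.61] T [-0.11  0.11 -0.03] open 0.0006 q6 -0.22
t 5.85 p [ 0.4565 -0.0532  0.1247] yaw -0.81 F [-1.72  0.17  4.76] T [0.   0.45 0.  ] open 0.0003 q6 -0.22
```

Contact with the stop is starting (4.8 N). A little more.

```bash
for i in 1 2; do python3 -m jog '[[1,[0,0,0.01],0],[1,[0,0,0],0],[1,[0,0,0],0]]' >/dev/null; python3 st.py ; done
python3 - <<'E'
from h import *
from rig import imaging
for n in("side","top"):
    d=imaging.snapshot(n); P=pts(d,np.ones((480,640),bool)); ux=np.array([.987,.162]); uy=np.array([-ux[1],ux[0]]); L=P[:,:2]-[.675,-.017]; x=L@ux;y=L@uy
    k=(x<-.02)&(x>-.225)&(y>-.115)&(y<-.065)&(P[:,2]>.132)&(P[:,2]<.2); print(np.polyfit(x[k],P[k,2],1))
E
```

```text
t 6.1 p [ 0.4565 -0.0532  0.1246] yaw -0.8 F [-6.38  1.36 14.35] T [0.19 1.39 0.07] open 0.0001 q6 -0.22
t 6.35 p [ 0.4565 -0.0532  0.1245] yaw -0.8 F [-11.89   2.57  24.57] T [ 0.35  2.45 -0.01] open 0.0004 q6 -0.22
[0.00117465 0.1409083 ]
[0.00023409 0.13967062]
```

It is firmly shut: the measured tilt is 0 and the force 25 N. Next I lift, half-open the fingers and look at the fastener.

```bash
python3 -m jog '[[1,[0,0,-0.03],0],[1,[0,0,-0.1],0],[1,[0,0,-0.2],0],[1,[0,0,-0.2],0],[0.45,[0,0.1,-0.1],0],[0.45,[0.03,0.1,0],0],[0.45,[0.03,0.1,0],0],[0.45,[0,0.02,0],0],[0.45,[0,0,0],0],[0.45,[0,0,0],0],[0.45,[0,0,0],0]]' >/dev/null; python3 st.py .522 -.042 .2
python3 - <<'E'
from h import *
from rig import imaging
d=imaging.snapshot("top"); im=d["image"]; np.savez("t2.npz",**d)
s=imaging.snapshot("side"); np.savez("s3.npz",**s)
w=imaging.snapshot("wrist"); np.savez("w3.npz",**w); cv2.imwrite("pics/w3.png",w["image"])
E
```

```text
t 7.37 p [ 0.5193 -0.0422  0.2449] yaw -0.83 F [-0.7  -0.49  0.85] T [-0.07  0.06  0.03] open 0.0418 q6 -0.17
shift units [0.001 0.014 0.224]
```

View pics/w3.png

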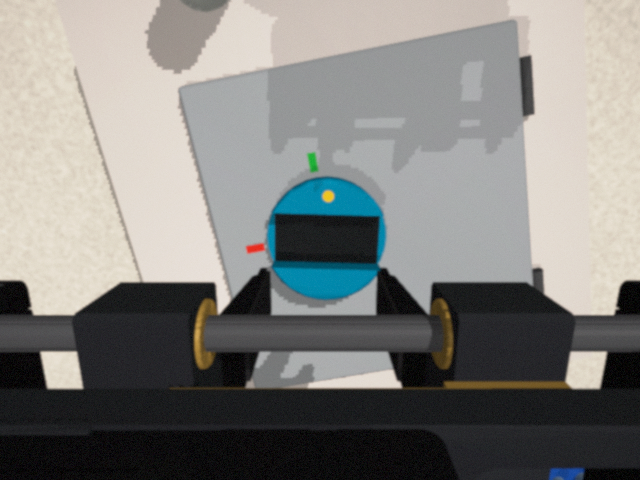

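The wrist view shows the disc centred near (327,238) with the slot spanning (275–378, 214–263). The open tips are near (265,272) and (382,272).

```bash
cat > fas.py <<'E'
from h import *
from rig import imaging,readout
from scipy.spatial.transform import Rotation as Ro
s=readout.observe(); w,x,y,z=s["tcp_rot"]; R=Ro.from_quat([x,y,z,w]).as_matrix()
d=imaging.snapshot("wrist"); M=d["tool_from_camera"]
def wr(u,v,Z):
    c=R@M[:3,3]+s["tool_pos"]; r=R@M[:3,:3]@np.array([(u-d["cx"])/d["fx"],(v-d["cy"])/d["fy"],1]); return c+r*(Z-c[2])/r[2]
dk=((d["image"].max(2)<55)*255).astype(np.uint8); dk[:190]=0; dk[266:]=0; dk[:,:250]=0; dk[:,400:]=0
k=max(cv2.findContours(dk,0,1)[0],key=cv2.contourArea); r=cv2.minAreaRect(k); print(r)
b=np.array([wr(*q,.146)[:2] for q in cv2.boxPoints(r)]); e=max([b[1]-b[0],b[2]-b[1]],key=np.linalg.norm)
print("slot ctr",b.mean(0).round(4),"len",np.linalg.norm(e).round(4),"ang",np.degrees(np.arctan2(e[1],e[0])).round(2))
hsv=cv2.cvtColor(d["image"],cv2.COLOR_BGR2HSV); t=cv2.inRange(hsv,(90,150,60),(112,255,255)); n,v=cv2.findContours(t[:345],1,2)[0],0
L=np.vstack([q.reshape(-1,2) for q in n if cv2.contourArea(q)>100]); W=np.array([wr(*q,.162)[:2] for q in L]).astype(np.float32); print("disc",cv2.minEnclosingCircle(W))
E
python3 fas.py; python3 st.py
```

```text
((325.5277099609375, 238.44808959960938), (102.25406646728516, 46.010379791259766), 1.5074357986450195)
slot ctr [ 0.522  -0.0445] len 0.076 ang -2.38
disc ((0.5223445296287537, -0.04167414829134941), 0.04471036419272423)
t 7.57 p [ 0.5197 -0.0422  0.2456] yaw -0.83 F [-0.4   0.51  0.13] T [-0.08  0.01  0.02] open 0.0516 q6 -0.17
```

```bash
python3 -m jog '[[0.45,[0,0.01,0.1],0.015],[0.45,[0,0,0.15],0],[0.45,[0,0,0.1],0],[0.45,[0,0,0.05],0],[0.45,[0,0,0.05],0],[0.45,[0,0,0.05],0],[0.45,[0,0,0.05],0],[0.45,[0,0,0],0],[0.45,[0,0,0],0]]' >/dev/null; python3 st.py .522 -.042 .135
```

```text
t 8.32 p [ 0.5222 -0.0421  0.1355] yaw -2.16 F [0.32 0.01 0.88] T [-0.04  0.07  0.01] open 0.0526 q6 -0.15
shift units [ 0.    -0.001  0.003]
```

```bash
python3 -m jog '[[0.45,[0,0,0],0.04],[0.45,[0,0,0],0.06],[0.45,[0,0,0],0.06],[0.45,[0,0,0],0.06],[0.45,[0,0,0],0.06],[0.45,[0,0,0],0.06],[0.45,[0,0,0],0.06],[0.45,[0,0,0],0.06],[0.45,[0,0,0],0.06],[0.45,[0,0,0],0.06],[0.45,[0,0,0],0.06],[0.45,[0,0,0],0.06]]' >/dev/null; python3 st.py .522 -.042 .135
python3 -m jog '[[0.45,[0,0,0],0.06],[0.45,[0,0,0],0.06],[0.45,[0,0,0],0.06],[0.45,[0,0,0],0.04],[0.45,[0,0,0],0]]' >/dev/null; python3 st.py .522 -.042 .135
```

```text
t 9.32 p [ 0.5223 -0.0435  0.1369] yaw -65.4 F [-2.88 -4.74  0.5 ] T [-0.75  0.69  0.02] open 0.0522 q6 0.96
shift units [ 0.002 -0.008  0.01 ]
t 9.73 p [ 0.5221 -0.0436  0.1369] yaw -85.07 F [-2.63 -4.38  0.06] T [-0.73  0.69  0.05] open 0.0526 q6 1.3
shift units [ 0.    -0.008  0.009]
```

```bash
for i in 1 2 3; do python3 -m jog '[[0.45,[0,0,0],0.03],[0.45,[0,0,0],0.03],[0.45,[0,0,0],0]]' >/dev/null; python3 st.py; done
```

```text
t 9.98 p [ 0.522  -0.0435  0.1369] yaw -90.44 F [-3.61 -4.67  0.51] T [-0.78  0.8   0.03] open 0.0524 q6 1.4
t 10.23 p [ 0.522  -0.0435  0.1369] yaw -95.84 F [-2.82 -4.26  0.93] T [-0.82  0.8   0.06] open 0.0522 q6 1.49
t 10.48 p [ 0.5216 -0.0433  0.1369] yaw -100.81 F [-5.67 -3.17  2.71] T [-0.57  1.11  2.32] open 0.0523 q6 1.58
```

The torque jumped to 2.3 N m, so this is the stop. I'll back off to the middle of the slot, lift and verify.

```bash
python3 -m jog '[[0.45,[0,0,0],-0.06],[0.45,[0,0,0],-0.06],[0.45,[0,0,0],-0.06],[0.45,[0,0,0],-0.02],[0.45,[0,0,0],0],[0.45,[0,0,-0.05],0],[0.45,[0,0,-0.1],0],[0.45,[0,0,-0.2],0],[0.45,[0,0,-0.2],0],[0.45,[0,0,-0.15],0],[0.45,[0,0,-0.1],0],[0.45,[0,0,0],0]]' >/dev/null; python3 st.py
python3 -m jog '[[0.45,[0,0,-0.15],0],[0.45,[0,-0.1,-0.15],0],[0.45,[0,-0.2,-0.1],0],[0.45,[0,-0.2,0],0],[0.45,[0,-0.2,0],0],[0.45,[0,-0.2,0],0],[0.45,[0,-0.2,0],0],[0.45,[0,-0.1,0],0],[0.45,[0,0,0],0],[0.45,[0,0,0],0]]' >/dev/null; python3 st.py
python3 - <<'E'
from h import *
from rig import imaging
d=imaging.snapshot("top"); im=d["image"]; a=im[150:350,80:520]; s=imaging.snapshot("side")
c=cv2.resize(s["image"][100:480,150:430],(440,597)); c=c[:330]
cv2.imwrite("pics/t4.png",cv2.resize(np.vstack([a,c]),None,fx=1.1,fy=1.1))
P=pts(s,np.ones((480,640),bool)); ux=np.array([.987,.162]); uy=np.array([-ux[1],ux[0]]); L=P[:,:2]-[.675,-.017]; x=L@ux;y=L@uy
k=(x<-.02)&(x>-.225)&(y>-.115)&(y<-.065)&(P[:,2]>.132)&(P[:,2]<.2); print("tilt",np.polyfit(x[k],P[k,2],1))
dk=((im.max(2)<50)*255).astype(np.uint8); dk[:240]=0;dk[295:]=0;dk[:,:318]=0;dk[:,366:]=0
K=max(cv2.findContours(dk,0,1)[0],key=cv2.contourArea); r=cv2.minAreaRect(K); b=np.array([ray(d,*q,.146)[:2] for q in cv2.boxPoints(r)]); e=max([b[1]-b[0],b[2]-b[1]],key=np.linalg.norm)
print(r,"slot ang",np.degrees(np.arctan2(e[1],e[0])))
E
```

```text
t 11.48 p [ 0.5249 -0.0425  0.3038] yaw -83.21 F [ 1.09 -0.48  1.05] T [0.   0.21 0.03] open 0.0523 q6 1.27
t 12.32 p [0.4935 0.1941 0.3737] yaw -83.06 F [ 0.28 -0.75 -0.11] T [-0.05  0.11 -0.01] open 0.0526 q6 1.72
tilt [-0.00035093  0.14072843]
((340.75604248046875, 269.9314880371094), (16.54302978515625, 32.93498611450195), 79.11447143554688) slot ang -80.15510431252874
```

View pics/t4.png

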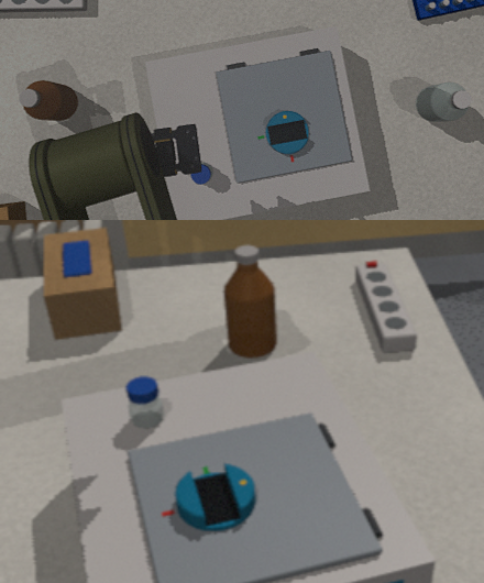

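The picture shows the panel flat and the slot pointing at the green mark, at -80.2° against an expected -80.7° for locked. The bottles and jar look undisturbed, and the arm is clear.

```bash
python3 -c "
from rig import job; print(job.hand_in())"
```

```text
the job is handed in; nothing more can be done
None
```

The panel is pressed fully shut and the fastener is turned clockwise to its locked stop; the bottles and jar look undisturbed, the arm is clear, and the job was handed in at about 12.4 s.

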